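Jack up the side of an amplifier at the repair bench and hold it there

TASK

I need to change the feet on the taped side of this amplifier. Pick up the little toe jack by its upright, set its toe squarely under the lift pad that the masking tape marks, and stand the jack flat on the bench without shoving the amplifier; then pump its handle until both feet on that side are between 10 and 20 mm clear of the bench. Do not let go at the end: finish still holding the pump handle pressed fully down at the bottom of its last stroke so that I can get at the feet, keep off the amplifier itself, and leave the other things on the bench alone.

Things in the scene. Friction and masses are not known exactly. Their poses are not given: they have to be found in the camera images.
- amp: Hi-fi amplifier, lid off, about 5 kg, loose. Dark steel case 300 (x) x 260 (y) mm, front panel with knobs at -x, four rubber feet 36 mm across, 26 mm tall; case underside 26 mm, rim 136 mm above the bench. Origin at bench level under the centre. Masking tape 18 mm wide runs over the rim and down the -y wall (y = -130 mm) at x = +25 mm, right above the lift pad. Jacked up, it tips about its +y feet.
- lift_pad (a point): Centre of the underside of the lift pad, a flat steel plate 44 (along the wall) x 36 x 6.5 mm under the case, 20 mm in from the taped side wall, 19.5 mm above the bench at the start. Axes as the amplifier's: x along the taped wall, +y inwards away from it.
- near_foot_a (a point): Bottom centre of the foot at the taped side, front-panel end; 0 mm above the bench at the start. Its height is its clearance.
- near_foot_b (a point): Bottom centre of the foot at the taped side, rear end; 0 mm above the bench at the start. Its height is its clearance.
- jack: Small ratchet toe jack, 0.91 kg, loose. Origin: underside of its base on the bar's axis; toe to +x, pump handle to -x. Steel base plate 5 mm thick, x -120 to +75 mm, 80 mm wide; it goes under the case between the feet. Upright toothed bar, top at 217 mm; on it the carriage with a gear housing to the rear, 67 mm wide over the handle's fork, front face at x = +23 mm. Balance point 25 mm behind the bar.
- jack_grip (a point): Centre of the rubber carrying sleeve at the top of the jack's upright: 26 (x) x 22 (y) x 52 mm tall, 191 mm above the jack's underside. Grip it from above across its 22 mm to lift and set the jack.
- saddle (a point): Centre of the top face of the toe (the jack's saddle), 52 mm in front of the bar. The toe is 40 mm wide, 5.5 mm thick, reaches to x = +74 mm; its top is 11 mm above the bench when down, so 8.5 mm below the lift pad at the start. It rises with the carriage.
- carriage (a joint): Height of the carriage with the toe, m: 0 down (start), 0.034 top stop. The ratchet holds it at 4.7, 9.8, 15.0, 20.1, 25.2 mm ...: each full stroke of the handle (fully down, fully up again) gains one tooth, 5.2 mm; it does not come down by itself. With the handle held fully down it stands 1.3 mm higher than the tooth that then holds it.
- handle (a joint): Pump handle, rad: 0 fully up (a spring returns it), 0.72 fully down at a hard stop. Pressing it down turns the ratchet wheel and so jacks the toe up; the new tooth is held once the handle is past about 0.65, and the next is taken up when it has come back up to below about 0.05. Pressing at the grip takes 3 to 6 N unloaded, 7 to 12 N with the amplifier on the toe.
- handle_grip (a point): Top centre of the pump handle's rubber grip (70 long x 26 wide x 18 mm thick), 130 mm behind the bar, 133 mm above the bench at the start. It turns about an axle 35 mm behind the bar, 88 mm above the bench, which rises with the carriage: the grip slopes 21 degrees up to the rear when up, 21 down when fully down; the point sinks 74 mm relative to the carriage in a full stroke and ends 6 mm farther back.
- spray_can: Spray can of contact cleaner, 52 mm across, 150 mm tall, standing. A bystander.
- multimeter: Multimeter, 80 x 150 x 35 mm, lying flat. A bystander.
- spare_foot: Spare rubber foot, 36 mm across, 26 mm tall. A bystander.

How it is judged:
By the outcome, as a careful person would: the job done as asked, in the order asked, and still so for the second after the job is handed in, while the arm keeps its last pose, push and grip.
It also fails if it takes over 61 s, if anything falls off the work surface, if the arm or the gripper's body presses on something with over 40 N, if the wrist force passes 120 N, or if a joint passes its speed limit or range.

ROBOT

A 7-joint arm with a two-finger parallel gripper is mounted at the origin on the work surface. World frame = base frame: x ahead of the robot, y to its left, z up, the work surface at z = 0. Lengths are in m, angles in rad, forces in N, time in s.
With the tool pointing down it reaches from about 0.425 to 0.975 m from the base axis. Payload 16.7 kg.
Tool frame: the origin (TCP) lies midway between the tips of the shut fingers; the grasp point (between the pads) lies 19 mm behind it (bot.hold_point_z is the distance from the TCP to the grasp point, in m); z points along the fingers, y is the line along which they close (so a half turn about z gives the same grasp; the last joint's range is limited). The gripper opens to 85 mm and grips with 20 to 120 N. Pads are 22 mm wide; open, the fingers measure 114 mm over their backs; the gripper's body (76 mm by 85 mm) begins 54 mm behind the grasp point. The pads swing forward as they close: fully open they stand 13 mm farther back than shut.
Start: joints at [1.192, 0.426, 0.074, 1.606, -0.034, 1.111, -0.067], TCP at [0.153, -0.657, 0.231] pointing down, gripper open.
Joint ranges: [-2.85, 2.85], [-0.5, 2.14], [-1.23, 1.37], [0.21, 2.46], [-1.02, 4.16], [0.16, 2.05], [-2.73, 2.73]. Speed limits (rad/s): [1.89, 1.89, 2.39, 2.39, 3.01, 3.01, 3.01].

INTERFACE

Orientations are given as a rotation vector (axis times angle).
In Python, from workcell import bot, snapshot gives the robot as it stands. The module is installed in compiled form; this text tells all that it offers.
- The arm moves only by the tool arm_command, never from a script. Its argument "motion" is a list of rows, each an object of numbers: "jaw": the closure, from -1 (fully open) to 1 (shut); "x", "y", "z": the shift along the tool's x, y, z in mm; "rx", "ry", "rz": the turn, a rotation vector about the tool's x, y, z in degrees. A call has 1 to 5 rows; each row shifts and turns the commanded pose from where the row before left it, along the tool's axes as they then stand; what a row does not reach is not made up. A row lasts 1/8 s, in which the tool goes at most 62.5 mm and 10.7 degrees, less where a joint would pass 70% of its speed; a pose out of reach is approached as far as the arm can. A call with a gripper value outside its range is refused whole. The fingers move at their own pace and stop on an object; "newtons" is the grip in N (left out, the last holds). Time passes only in rows, so rows that do not move let the fingers close. It gives the time, the measured TCP pose, the force, the opening and the grip force at its end, in the units of the state.
- bot.sense(): the state, without advancing time (a new reading comes with each control period).
- snapshot(name): name is "side" or "top" or "wrist"; returns a dict with "img" (384x512x3 uint8, red, green, blue), "fovy" (degrees; the focal length in pixels is half the picture's height over the tangent of half this angle, whatever the lens; pixels are square), "cx", "cy" (the principal point, pixels), "R" (3x3) and "t" (3): a world point X has camera coordinates R X + t. Camera axes: x right, y down, z forward; pixel columns grow to the right and rows downward; lengths in m; the calibration is good to about 2 mm. A picture is of the moment at which its call begins. There is no depth.
- bot.close_job(): hands the job in; it is judged then, once.
The state is a dict: "clock": time; "joint_positions": joint angles; "joint_vel": joint speeds; "joint_efforts": joint torques, N m; "tcp_pos": TCP position; "tool_rot": TCP orientation; "force": force on the tool from outside, world axes, zero at the start; "wrist_torque": the same for the moment, N m; "finger_gap": finger opening in m; "grasp_force": force on a finger pad.
Only numpy, scipy, OpenCV 4.12 (cv2) and the standard library are available. Lean on these libraries where they do the work, as an engineer would, in place of code of your own. Each camera call takes 0.05 s, during which the arm holds its last target. There are 200 camera calls.

## Working session

There is one attempt and no reset: what is moved stays moved. The work goes in short steps, Python scripts to look and compute and a tool call to move; the robot and the scene stay as the last step left them, time stands still between calls to the robot, and variables do not carry over. Pictures are saved under pics/ and viewed, at most 10 in all, crops included, and the job is handed in when it is done.

Besides the shell and the picture viewer there is one more tool, called after "Call:" as a command line: name --argument value ..., lists and objects as JSON in quotes. arm_command: Moves the arm, as the interface text tells. Its arguments: {"type":"object","properties":{"motion":{"type":"array","items":{"type":"object","properties":{"jaw":{"type":"number"},"x":{"type":"number"},"y":{"type":"number"},"z":{"type":"number"},"rx":{"type":"number"},"ry":{"type":"number"},"rz":{"type":"number"}}}},"newtons":{"type":"number"}},"required":["motion"]}

```bash
mkdir -p pics; cat > h.py <<'E'
import numpy as np, cv2
from workcell import bot, snapshot
from scipy.spatial.transform import Rotation as Ro
def K(s):
    f=s['img'].shape[0]/2/np.tan(np.radians(s['fovy'])/2); return f
def ray(s,u,v):
    d=np.array([(u-s['cx'])/K(s),(v-s['cy'])/K(s),1.]); R=np.array(s['R']); return -R.T@s['t'], R.T@d
def onz(s,u,v,z):
    o,d=ray(s,u,v); return o+d*(z-o[2])/d[2]
def proj(s,X):
    c=np.array(s['R'])@np.asarray(X)+s['t']; return c[:2]/c[2]*K(s)+[s['cx'],s['cy']]
def two(a,pa,b,pb):
    o1,d1=ray(a,*pa);o2,d2=ray(b,*pb)
    k=np.linalg.lstsq(np.c_[d1,-d2],o2-o1,rcond=None)[0]
    p,q=o1+k[0]*d1,o2+k[1]*d2; return (p+q)/2,np.linalg.norm(p-q)
def save(s,n): cv2.imwrite('pics/'+n,cv2.cvtColor(s['img'],cv2.COLOR_RGB2BGR))
def toworld():
    s=bot.sense(); return np.array(s['tcp_pos']),s['tool_rot']
E
python3 - <<'E'
from h import *
ims=[]
for n in('side','top'):
    s=snapshot(n);print(n,s['fovy'],s['cx'],s['cy'],-np.array(s['R']).T@s['t']); np.save(n+'.npy',s,allow_pickle=True)
    save(s,n+'0.png')
print(bot.sense())
E
```

```text
side 48.52663558500206 260.2804594394663 194.41523247597425 [0.4107788  0.74266538 0.68833725]
top 54.52745759565595 253.2141793848062 189.89619531217056 [ 0.40629829 -0.0135009   1.1895388 ]
{'clock': 0.1, 'joint_positions': array([ 1.19254555,  0.42665525,  0.07387536,  1.60653362, -0.03408956,
        1.11081892, -0.06708189]), 'joint_vel': array([-0.00040165, -0.00152579,  0.00036751, -0.00263897,  0.00046983,
        0.00085713, -0.00083445]), 'joint_efforts': array([ 7.17614501e-03, -9.51541471e+01,  3.77041787e+00, -4.64408290e+01,
        1.95216184e-02,  6.39959137e-03,  1.41300501e-05]), 'tcp_pos': array([ 0.15293805, -0.65706737,  0.23069493]), 'tool_rot': array([-3.11994646e+00, -3.58363571e-01,  3.59674763e-04]), 'force': array([ 0.88099831, -0.48487857,  0.35538595]), 'wrist_torque': array([-0.03619526, -0.03542313, -0.04447938]), 'grasp_force': 0.0, 'finger_gap': 0.08564759682932267}
```

View pics/side0.png

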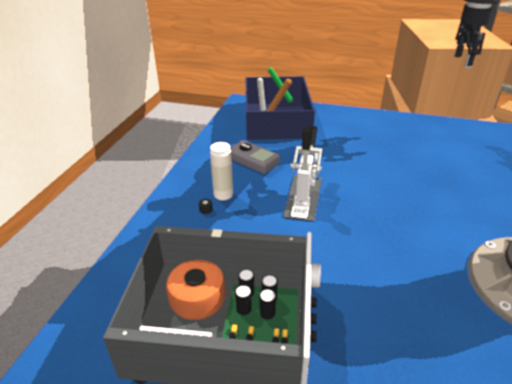

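View pics/top0.png

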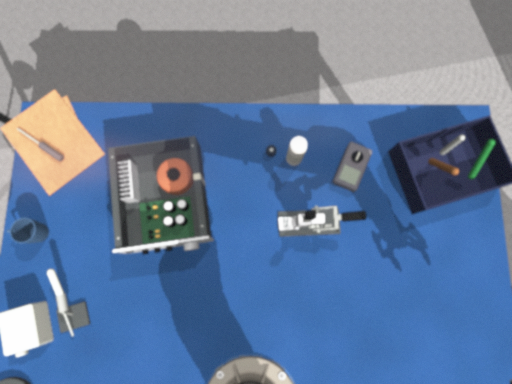

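Side view: amp at the near left, with the tape at (217,233) and the jack at (303,185), toe towards the amp. Top view: amp at (158,195), tape at (198,176), jack bar around (310,215) and handle at (355,215), with the can, meter and spare foot above. I'll enlarge these areas to measure them.

```bash
python3 - <<'E'
from h import *
t=np.load('top.npy',allow_pickle=True).item()['img'];s=np.load('side.npy',allow_pickle=True).item()['img']
a=cv2.resize(t[165:265,180:380],None,fx=4,fy=4,interpolation=cv2.INTER_CUBIC)[:250+100]
a=a[:300]
b=cv2.resize(s[120:245,195:335],None,fx=2.4,fy=2.4,interpolation=cv2.INTER_CUBIC)
c=cv2.resize(t[130:260,100:215],None,fx=2.3,fy=2.3,interpolation=cv2.INTER_CUBIC)
o=np.zeros((600,800,3),np.uint8);o[:300,:800]=a;o[300:600,:336]=b;o[300:599,400:400+c.shape[1]]=c
o=np.clip(255*(o/255.)**.6,0,255).astype(np.uint8)
cv2.imwrite('pics/crop1.png',o[:,:,::-1])
E
```

```text
(no output)
```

View pics/crop1.png

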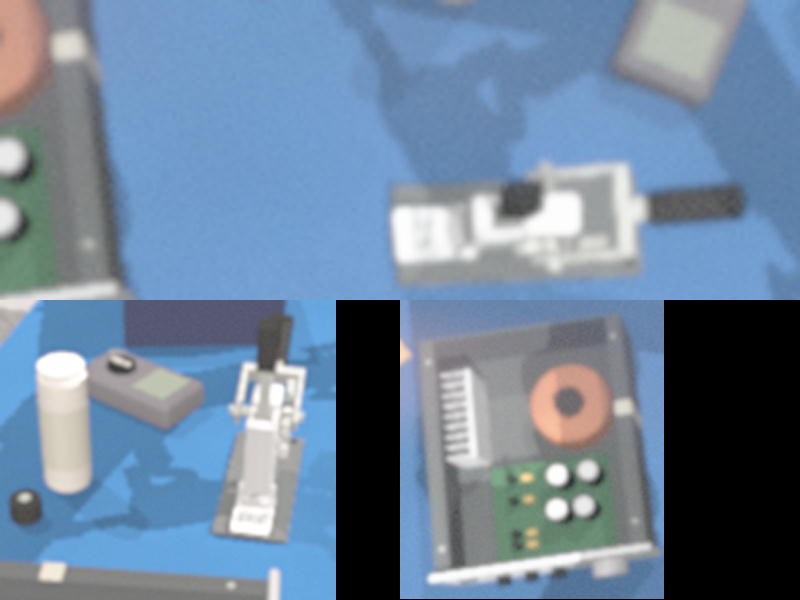

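Enlarged: sleeve top at top pixel (310,214), handle grip (354,216), base front corners (277.8,211.8) and (279.5,235.8), tape on the rim (197.5,176.8), amp rim corners clear.

```bash
python3 - <<'E'
from h import *
t=np.load('top.npy',allow_pickle=True).item()
A=lambda u,v:(180+u/4-.4,165+v/4-.4)
C=lambda u,v:(100+(u-400)/2.3-.3,130+(v-300)/2.3-.3)
def p(n,q,z): print(n,np.round(onz(t,*q,z)*1000,1))
p('sleeve',A(520,197),.217);p('grip',A(695,203),.133)
p('baseF1',A(391,187),.005);p('baseF2',A(398,283),.005);p('baseR',A(640,272),.005);p('toeF',A(392,232),.011)
p('tape',A(70,47),.136);p('tapeedge',A(88,47),.136)
for q in((422,340),(622,318),(655,545),(432,578)): p('rim',C(*q),.136)
p('rimR b',A(82,0),.136);p('rimR e',A(122,285),.136)
print(K(t))
w=snapshot('wrist');save(w,'w0.png');print(-np.array(w['R']).T@w['t'],np.array(w['R'])[2],w['fovy'])
s=bot.sense();print(Ro.from_rotvec(s['tool_rot']).as_matrix().round(3))
E
```

```text
sleeve [ 538.3 -152.1  217. ]
grip [ 546.8 -288.4  133. ]
baseF1 [574.  -79.2   5. ]
baseF2 [497.6 -84.7   5. ]
baseR [ 508.4 -276.     5. ]
toeF [537.3 -79.7  11. ]
tape [655.6 161.3 136. ]
tapeedge [655.7 148.2 136. ]
rim [742.  425.4 136. ]
rim [774.1 168.8 136. ]
rim [482.8 116.1 136. ]
rim [439.8 386.5 136. ]
rimR b [691.  153.9 136. ]
rimR e [483.9 117.4 136. ]
372.57169625051995
[ 0.2170016  -0.64403767  0.37404828] [-0.25654501 -0.05812121 -0.96478318] 66.98375454895147
[[ 0.974  0.227 -0.   ]
 [ 0.227 -0.974  0.001]
 [-0.    -0.001 -1.   ]]
```

Call:
arm_command --motion '[{"x": 41,"y": -34,"z": -6,"jaw": -1},{"x": 41,"y": -34,"z": -6},{"x": 41,"y": -34,"z": -6},{"x": 41,"y": -34,"z": -6},{"x": 41,"y": -34,"z": -6}]'

```text
validation failed for argument at $.mo...
```

Call:
arm_command --motion '[{"x": 41,"y": -34,"z": -6},{"x": 41,"y": -34,"z": -6},{"x": 41,"y": -34,"z": -6},{"x": 41,"y": -34,"z": -6},{"x": 41,"y": -34,"z": -6}]'

```text
validation failed for argument at $.mo...
```

Call:
arm_command --motion '[{"rz": -10},{"rz": -10},{"rz": -10},{"rz": -10},{"rz": -10}]'

```text
validation failed for argument at $.mo...
```

Call:
arm_command --motion '[{"rz": -10},{"rz": -10},{"rz": -10},{},{}]'

```text
validation failed for argument at $.mo...
```

```bash
cat >> h.py <<'E'
def go(X,yaw_y=None):
    s=bot.sense();R=Ro.from_rotvec(s['tool_rot']).as_matrix();p=np.array(s['tcp_pos'])
    d=R.T@(np.array(X)-p*1000) 
    a=np.degrees(np.arctan2(R[1,1],R[0,1]))
    print('t',round(s['clock'],2),'tcp',(p*1000).round(1),'yang',a.round(2),'tilt',R[:,2].round(3),'need',d.round(1),'F',np.round(s['force'],1),'gap',round(s['finger_gap']*1000,1),'gf',round(s['grasp_force'],1))
    if yaw_y is not None: print('need rz',round(-(yaw_y-a),2))
E
python3 - <<'E'
from h import *
go([538,-152,300],3.4)
w=snapshot('wrist');save(w,'w1.png')
print(-np.array(w['R']).T@w['t'])
for X in([.538,-.152,.217],[.547,-.288,.133]): print(proj(w,X))
E
```

```text
t 0.15 tcp [ 153.  -657.1  230.8] yang -76.89 tilt [-0.     0.001 -1.   ] need [ 489.5 -404.7  -68.9] F [0.1 0.5 0.1] gap 85.6 gf 0.0
need rz -80.29
[ 0.2170078  -0.64406818  0.37414299]
[-2649.32394333 -3027.88364999]
[-363.73145855 -837.5782858 ]
```

View pics/w1.png

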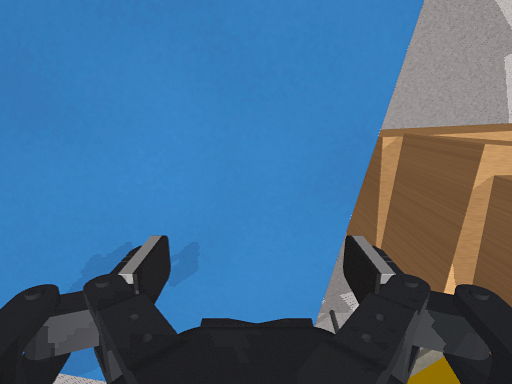

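The moves were refused, so this picture shows only empty bench from the start pose, with the fingers at (150,260) and (365,260). I'll retry with every field filled in.

Call:
arm_command --motion '[{"x": 41,"y": -34,"z": -6,"rx": 0,"ry": 0,"rz": 0,"jaw": -1},{"x": 41,"y": -34,"z": -6,"rx": 0,"ry": 0,"rz": 0,"jaw": -1},{"x": 41,"y": -34,"z": -6,"rx": 0,"ry": 0,"rz": 0,"jaw": -1},{"x": 41,"y": -34,"z": -6,"rx": 0,"ry": 0,"rz": 0,"jaw": -1},{"x": 41,"y": -34,"z": -6,"rx": 0,"ry": 0,"rz": 0,"jaw": -1}]'

```text
clock: 0.82
tcp_pos: [0.315, -0.4438, 0.2616]
tool_rot: [3.121, 0.359, 0.0]
force: [0.6, 0.1, 0.3]
finger_gap: 0.0852
grasp_force: 0.0
```

Call:
arm_command --motion '[{"x": 41,"y": -34,"z": -6,"rx": 0,"ry": 0,"rz": 0,"jaw": -1},{"x": 41,"y": -34,"z": -6,"rx": 0,"ry": 0,"rz": 0,"jaw": -1},{"x": 41,"y": -34,"z": -6,"rx": 0,"ry": 0,"rz": 0,"jaw": -1},{"x": 41,"y": -34,"z": -6,"rx": 0,"ry": 0,"rz": 0,"jaw": -1},{"x": 41,"y": -34,"z": -6,"rx": 0,"ry": 0,"rz": 0,"jaw": -1}]'

```text
clock: 1.45
tcp_pos: [0.476, -0.2318, 0.2917]
tool_rot: [3.121, 0.358, 0.0]
force: [1.1, -1.5, 0.3]
finger_gap: 0.0852
grasp_force: 0.0
```

Call:
arm_command --motion '[{"x": 0,"y": 0,"z": 0,"rx": 0,"ry": 0,"rz": -10,"jaw": -1},{"x": 0,"y": 0,"z": 0,"rx": 0,"ry": 0,"rz": -10,"jaw": -1},{"x": 0,"y": 0,"z": 0,"rx": 0,"ry": 0,"rz": -10,"jaw": -1},{"x": 0,"y": 0,"z": 0,"rx": 0,"ry": 0,"rz": -10,"jaw": -1},{"x": 0,"y": 0,"z": 0,"rx": 0,"ry": 0,"rz": -10,"jaw": -1}]'

```text
clock: 2.08
tcp_pos: [0.4752, -0.2333, 0.2913]
tool_rot: [-2.672, -1.652, 0.0]
force: [-0.3, -0.7, -0.4]
finger_gap: 0.0852
grasp_force: 0.0
```

Call:
arm_command --motion '[{"x": 0,"y": 0,"z": 0,"rx": 0,"ry": 0,"rz": -10,"jaw": -1},{"x": 0,"y": 0,"z": 0,"rx": 0,"ry": 0,"rz": -10,"jaw": -1},{"x": 0,"y": 0,"z": 0,"rx": 0,"ry": 0,"rz": -10,"jaw": -1},{"x": 0,"y": 0,"z": 0,"rx": 0,"ry": 0,"rz": 0,"jaw": -1}]'

```text
clock: 2.58
tcp_pos: [0.4752, -0.2333, 0.2912]
tool_rot: [-2.161, -2.28, -0.0]
force: [0.4, -0.8, -0.2]
finger_gap: 0.0855
grasp_force: 0.0
```

```bash
python3 - <<'E'
from h import *
go([538,-152,300],3.4);print(bot.sense()['joint_positions'].round(2))
w=snapshot('wrist');save(w,'w2.png');np.save('w2.npy',w,allow_pickle=True)
print(-np.array(w['R']).T@w['t'])
for X in([.538,-.152,.217],[.547,-.288,.133],[.655,.148,.136]): print(proj(w,X))
E
```

```text
t 2.58 tcp [ 475.2 -233.3  291.2] yang 3.05 tilt [-0.  0. -1.] need [77.9 67.1 -8.7] F [ 0.4 -0.8 -0.2] gap 85.5 gf 0.0
need rz -0.35
[ 0.66  0.16 -0.36  1.84  0.06  1.16  0.33]
[ 0.47134048 -0.16921712  0.43463337]
[351.78806222  92.9938773 ]
[319.12699398 227.01276183]
[ 536.62449366 -331.61653402]
```

View pics/w2.png

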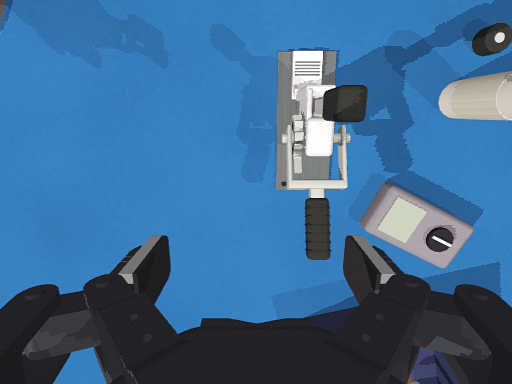

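Wrist view: jack is seen clearly. Sleeve block spans about (325–368, 85–122), base front corners are (279,51) and (338,50), base rear-left (276,189), grip (317,229). The meter, can and spare foot lie to the right.

```bash
python3 - <<'E'
from h import *
w=np.load('w2.npy',allow_pickle=True).item();g=w['img'].max(2)
m=(g<75).astype(np.uint8); n,l,st,c=cv2.connectedComponentsWithStats(m)
for i in range(1,n):
    if st[i,4]>150:print(i,st[i],c[i].round(1))
k=l[103,347]
for v in range(84,125,3):
    print(v,' '.join('%3d'%x for x in g[v,322:372:2]))
P=lambda u,v,z:(onz(w,u,v,z)*1000).round(1)
print('grip?',P(317,229,.133),'bF',P(279,51,.005),P(338,50,.005),'bR',P(276,189,.005),'toe',P(294,52,.011),P(325,52,.011))
b=l[229,317]; q=cv2.minAreaRect(np.argwhere(l==b)[:,::-1].astype(np.float32)); print(q)
E
```

```text
1 [472  23  40  33 878] [490.9  39.4]
4 [ 323   85   44   37 1469] [344.9 103.4]
10 [ 305  198   26   62 1425] [317.  228.5]
11 [426 227  27  25 443] [438.7 238.8]
12 [    0   236   512   148 43049] [255.8 332.4]
84 109 112 110 118 119 118 121 155 156 160 164 164 163 163 163 162 163 162 163 165 163 159 155 156 155
87 255 255 254 255 255 255 255  52  35  52  53  52  54  52  52  52  54  51  53  50  46  40  72 157 153
90 254 255 171  15  28  39  39  42  54  62  65  65  63  65  63  63  65  63  65  65  47  48  57 159 154
93 255 100  40  46  43  41  45  39  55  62  63  62  65  63  64  65  66  66  64  47  48  47  51 157 152
96 191  32  44  44  45  44  45  42  53  64  66  63  65  66  65  64  63  64  63  46  46  46  60 156 156
99 168  38  41  43  43  44  44  40  57  64  68  66  65  65  65  63  63  62  61  59  48  48  77 156 155
102 167  39  41  43  44  42  42  42  59  66  64  65  67  64  64  64  64  63  63  49  46  46  92 157 152
105 168  40  45  43  43  43  43  44  60  64  64  65  64  64  62  63  49  48  50  47  48  45 140 153 152
108 166  41  41  40  44  43  42  44  61  66  64  62  64  47  49  49  48  46  48  47  50  46 160 152 152
111 136  39  41  43  41  45  42  50  66  65  43  48  48  49  47  47  49  46  48  49  49  45 157 151 152
114 102  42  42  44  43  43  28  29  36  43  49  49  45  50  48  50  49  48  47  48  47  55 155 152 151
117 126  39  43  43  44  44  26  30  36  42  46  46  48  47  47  46  45  46  47  47  48  77 152 149 196
120 224 229 110  79  65  46  23  26  33  40  39  39  40  43  41  40  41  39  42  39  55 157 150 151 149
123 254 255 255 252 253 227 147 155 152 156 157 156 157 155 157 158 157 154 155 154 150 149 152 151 151
grip? [ 544.9 -290.5  133. ] bF [497.  -86.7   5. ] [576.7 -81.3   5. ] bR [ 506.5 -279.9    5. ] toe [516.7 -88.   11. ] [558.1 -85.8  11. ]
((317.00006103515625, 228.5), (61.56986618041992, 24.328168869018555), 87.79740142822266)
```

```bash
python3 - <<'E'
from h import *
w=np.load('w2.npy',allow_pickle=True).item()
P=lambda u,v,z:(onz(w,u,v,z)*1000).round(1)
print('sleeve',P(352,103.7,.217),P(338,103.7,.217),P(366,103.7,.217),P(352,86.5,.217),P(352,121,.217))
S=P(352,103.7,.217);S[2]=300;go(S,3.3)
E
```

```text
sleeve [ 539.2 -159.2  217. ] [ 529.1 -159.8  217. ] [ 549.2 -158.7  217. ] [ 537.5 -147.7  217. ] [ 540.8 -171.2  217. ]
t 2.62 tcp [ 475.2 -233.3  291.3] yang 2.87 tilt [-0.  0. -1.] need [70.8 67.7 -8.7] F [0.2 0.6 0.8] gap 85.4 gf 0.0
need rz -0.43
```

Call:
arm_command --motion '[{"x": 35.5,"y": 34,"z": 0,"rx": 0,"ry": 0,"rz": 0,"jaw": -1},{"x": 35.5,"y": 34,"z": 0,"rx": 0,"ry": 0,"rz": 0,"jaw": -1},{"x": 0,"y": 0,"z": 15,"rx": 0,"ry": 0,"rz": -0.4,"jaw": -1},{"x": 0,"y": 0,"z": 20,"rx": 0,"ry": 0,"rz": 0,"jaw": -1}]'

```text
clock: 3.12
tcp_pos: [0.5395, -0.1586, 0.2558]
tool_rot: [2.156, 2.285, 0.0]
force: [-0.0, 0.9, -0.8]
finger_gap: 0.0855
grasp_force: 0.0
```

```bash
python3 - <<'E'
from h import *
go([540,-159,172],3.3)
w=snapshot('wrist');g=w['img'].max(2)
print(proj(w,[.540,-.159,.217]))
m=(g<75).astype(np.uint8); n,l,st,c=cv2.connectedComponentsWithStats(m)
for i in range(1,n):
    if st[i,4]>150:print(i,st[i],c[i].round(1))
save(w,'w3.png')
E
```

```text
t 3.12 tcp [ 539.5 -158.6  255.8] yang 3.33 tilt [ 0. -0. -1.] need [-0.4  0.5 83.8] F [-0.   0.9 -0.8] gap 85.5 gf 0.0
need rz 0.03
[258.26995173 213.79091976]
1 [429  81  39  30 823] [447.   95.6]
2 [ 240  179   34   51 1534] [257.2 205. ]
7 [    0   236   512   148 43219] [257.  331.6]
```

View pics/w3.png

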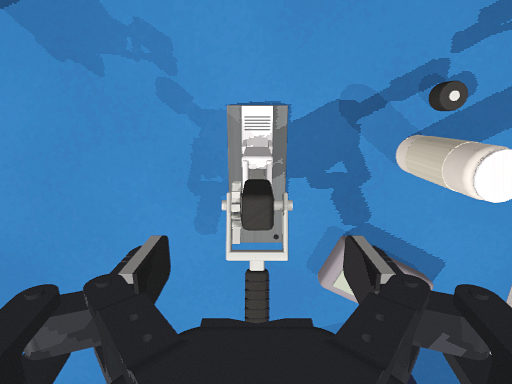

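The jack is centred between the fingers, with the sleeve at (257,205) matching the prediction. Next: descend, grip, and lift a little.

Call:
arm_command --motion '[{"x": 0,"y": 0,"z": 25,"rx": 0,"ry": 0,"rz": 0,"jaw": -1},{"x": 0,"y": 0,"z": 25,"rx": 0,"ry": 0,"rz": 0,"jaw": -1},{"x": 0,"y": 0,"z": 20,"rx": 0,"ry": 0,"rz": 0,"jaw": -1},{"x": 0,"y": 0,"z": 14,"rx": 0,"ry": 0,"rz": 0,"jaw": -1},{"x": 0,"y": 0,"z": 0,"rx": 0,"ry": 0,"rz": 0,"jaw": -1}]'

```text
clock: 3.8
tcp_pos: [0.5388, -0.1589, 0.1717]
tool_rot: [-2.153, -2.286, 0.001]
force: [-0.1, 0.4, 0.3]
finger_gap: 0.0855
grasp_force: 0.0
```

Call:
arm_command --motion '[{"x": 0,"y": 0,"z": 0,"rx": 0,"ry": 0,"rz": 0,"jaw": 1},{"x": 0,"y": 0,"z": 0,"rx": 0,"ry": 0,"rz": 0,"jaw": 1},{"x": 0,"y": 0,"z": 0,"rx": 0,"ry": 0,"rz": 0,"jaw": 1},{"x": 0,"y": 0,"z": 0,"rx": 0,"ry": 0,"rz": 0,"jaw": 1},{"x": 0,"y": 0,"z": 0,"rx": 0,"ry": 0,"rz": 0,"jaw": 1}]' --newtons 100

```text
clock: 4.42
tcp_pos: [0.5398, -0.1586, 0.1728]
tool_rot: [2.152, 2.288, 0.001]
force: [2.4, 0.8, 7.2]
finger_gap: 0.021
grasp_force: 99.4
```

```bash
python3 - <<'E'
from h import *
w=np.load('w2.npy',allow_pickle=True).item()
P=lambda u,v,z:(onz(w,u,v,z)*1000).round(1)
print('can base left',P(440,101,.026),P(480,118,.0),'foot',P(490,40,.013))
R=Ro.from_rotvec(bot.sense()['tool_rot']).as_matrix();print(R.T@[120,150,0],R.T@[0,0,40])
E
```

```text
can base left [ 716.2 -140.8   26. ] [ 794.8 -159.3    0. ] foot [773.  -60.5  13. ]
[1.42382842e+02 1.28946156e+02 1.23550856e-01] [-4.87114725e-03  4.37050567e-02 -3.99999758e+01]
```

Call:
arm_command --motion '[{"x": 0,"y": 0,"z": -5,"rx": 0,"ry": 0,"rz": 0,"jaw": 1},{"x": 0,"y": 0,"z": -10,"rx": 0,"ry": 0,"rz": 0,"jaw": 1},{"x": 0,"y": 0,"z": -15,"rx": 0,"ry": 0,"rz": 0,"jaw": 1},{"x": 0,"y": 0,"z": -10,"rx": 0,"ry": 0,"rz": 0,"jaw": 1},{"x": 0,"y": 0,"z": 0,"rx": 0,"ry": 0,"rz": 0,"jaw": 1}]'

```text
clock: 5.05
tcp_pos: [0.5398, -0.1588, 0.2135]
tool_rot: [2.151, 2.287, 0.001]
force: [0.2, 0.4, -9.0]
finger_gap: 0.0208
grasp_force: 98.4
```

Call:
arm_command --motion '[{"x": 10,"y": 6,"z": 0,"rx": 0,"ry": 0,"rz": 0,"jaw": 1},{"x": 22,"y": 12,"z": 0,"rx": 0,"ry": 0,"rz": 0,"jaw": 1},{"x": 27,"y": 16,"z": 0,"rx": 0,"ry": 0,"rz": 0,"jaw": 1},{"x": 27,"y": 16,"z": 0,"rx": 0,"ry": 0,"rz": 0,"jaw": 1},{"x": 27,"y": 16,"z": 0,"rx": 0,"ry": 0,"rz": 0,"jaw": 1}]'

```text
clock: 5.68
tcp_pos: [0.5987, -0.04, 0.2118]
tool_rot: [-2.151, -2.288, 0.0]
force: [0.7, -0.7, -8.7]
finger_gap: 0.0206
grasp_force: 98.4
```

Call:
arm_command --motion '[{"x": 27,"y": 16,"z": 0,"rx": 0,"ry": 0,"rz": 0,"jaw": 1},{"x": 27,"y": 16,"z": 0,"rx": 0,"ry": 0,"rz": 0,"jaw": 1},{"x": 18,"y": 10,"z": 0,"rx": 0,"ry": 0,"rz": -2,"jaw": 1},{"x": 8,"y": 3,"z": 0,"rx": 0,"ry": 0,"rz": -3,"jaw": 1},{"x": 0,"y": 0,"z": 0,"rx": 0,"ry": 0,"rz": -1.4,"jaw": 1}]'

```text
clock: 6.3
tcp_pos: [0.6378, 0.0408, 0.212]
tool_rot: [-2.018, -2.408, 0.001]
force: [-0.9, -0.2, -8.6]
finger_gap: 0.0211
grasp_force: 98.6
```

Call:
arm_command --motion '[{"x": 0,"y": 0,"z": 0,"rx": 0,"ry": 0,"rz": 0,"jaw": 1},{"x": 0,"y": 0,"z": 0,"rx": 0,"ry": 0,"rz": 0,"jaw": 1}]'

```text
clock: 6.55
tcp_pos: [0.6379, 0.0396, 0.2124]
tool_rot: [2.023, 2.403, -0.0]
force: [-0.5, -0.3, -8.8]
finger_gap: 0.0212
grasp_force: 98.6
```

```bash
python3 - <<'E'
from h import *
go([640,40,213],9.7)
w=snapshot('wrist');save(w,'w4.png');np.save('w4.npy',w,allow_pickle=True)
E
```

```text
t 6.55 tcp [637.9  39.6 212.4] yang 9.81 tilt [ 0. -0. -1.] need [-0.   2.1 -0.6] F [-0.5 -0.3 -8.8] gap 21.2 gf 98.6
need rz 0.11
```

View pics/w4.png

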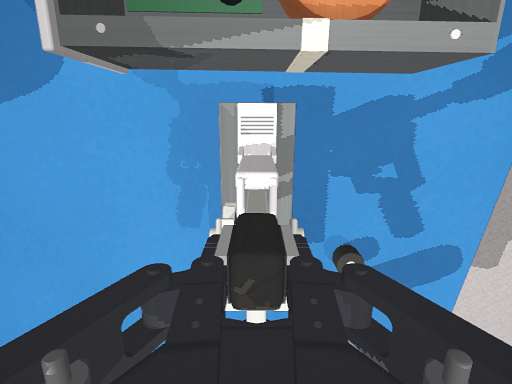

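The jack hangs level and points at the amp. The tape meets the outer rim edge near (314,51), and the rim edge is almost horizontal. I'll measure both.

```bash
python3 - <<'E'
from h import *
w=np.load('w4.npy',allow_pickle=True).item();g=w['img'].astype(int).sum(2)/3
pts=[]
for u in list(range(140,290,15))+list(range(345,440,12)):
    c=cv2.GaussianBlur(g[:,u-1:u+2].mean(1).reshape(-1,1).astype(np.float32),(1,3),0)[:,0]
    d=np.diff(c[35:65]); v=35+np.argmin(d)+.5; pts.append((u,v))
print(pts)
A=np.polyfit(*zip(*pts),1);print(A)
m=(g>150)
for v in (25,30,40,46,49,52,55,60,65): 
    r=np.where(m[v,285:345])[0]+285; print(v,r.min() if len(r) else None,r.max() if len(r) else None)
P=lambda u,v,z:(onz(w,u,v,z)*1000)
e1=P(140,np.polyval(A,140),.136);e2=P(440,np.polyval(A,440),.136)
print('edge',e1,e2,np.degrees(np.arctan2(*(e2-e1)[1::-1])))
for z,u,v in((.136,200,16),(0.011,237,103),(.011,276,103)): print(P(u,v,z).round(1))
E
```

```text
[(140, np.float64(46.5)), (155, np.float64(46.5)), (170, np.float64(47.5)), (185, np.float64(47.5)), (200, np.float64(47.5)), (215, np.float64(47.5)), (230, np.float64(48.5)), (245, np.float64(48.5)), (260, np.float64(48.5)), (275, np.float64(48.5)), (345, np.float64(50.5)), (357, np.float64(50.5)), (369, np.float64(50.5)), (381, np.float64(50.5)), (393, np.float64(50.5)), (405, np.float64(51.5)), (417, np.float64(51.5)), (429, np.float64(51.5))]
[1.74180107e-02 4.41073037e+01]
25 294 344
30 285 344
40 285 344
46 285 344
49 300 344
52 299 325
55 297 321
60 294 316
65 290 310
edge [539.12421931 132.85872201 136.        ] [744.50817906 164.76979032 136.        ] 8.831587115298216
[577.8 158.6 136. ]
[602.2 109.8  11. ]
[645.9 117.3  11. ]
```

```bash
python3 - <<'E'
from h import *
w=np.load('w4.npy',allow_pickle=True).item();g=w['img'].astype(int).sum(2)/3
P=lambda u,v,z:(onz(w,u,v,z)*1000)
print([ '%d'%x for x in g[96:110,250]],[ '%d'%x for x in g[112,214:300:2]])
z=.051
for a,b,zz in((237.5,276.5,.051),(218.5,296,.045)):
    p,q=P(a,103,zz),P(b,103,zz);print(p.round(1),q.round(1),np.linalg.norm(p-q),np.degrees(np.arctan2(*(q-p)[1::-1])))
toe=(P(237.5,103,.051)+P(276.5,103,.051))/2
a=np.radians(8.83);yi=np.array([-np.sin(a),np.cos(a),0])
tape=P(314,49.6,.136);pad=tape+20*yi
s=bot.sense();t=np.array(s['tcp_pos'])*1000
a2=np.radians(9.8);j=np.array([-np.sin(a2),np.cos(a2),0])
print('tape',tape,'pad',pad,'toe front',toe,'toe-tcp along/across',(toe-t)@j,(toe-t)@[np.cos(a2),np.sin(a2),0])
print('tcp target if bar=tcp',pad-52*yi,' via toe', pad-((toe-t)@j-22)*yi-((toe-t)@[np.cos(a2),np.sin(a2),0])*np.array([np.cos(a),np.sin(a),0]))
E
```

```text
['130', '131', '131', '129', '129', '127', '115', '255', '255', '255', '255', '255', '255', '255'] ['128', '127', '120', '138', '133', '135', '140', '140', '154', '154', '134', '134', '255', '255', '255', '255', '255', '255', '255', '255', '255', '255', '255', '255', '255', '255', '255', '255', '255', '255', '255', '255', '113', '118', '122', '151', '150', '150', '153', '154', '154', '112', '111']
[605.5 109.1  51. ] [644.1 115.7  51. ] 39.20144510361829 9.760656084354881
[585.9 105.9  45. ] [664.2 119.3  45. ] 79.43369136305341 9.760656084354878
tape [658.11974392 151.332364   136.        ] pad [655.04967891 171.09532685 136.        ] toe front [624.80820782 112.38091527  51.        ] toe-tcp along/across 73.68188169722507 -0.597155731094018
tcp target if bar=tcp [663.03184793 119.71162343 136.        ]  via toe [663.57309407 120.11763678 136.        ]
```

Call:
arm_command --motion '[{"x": 0,"y": 0,"z": 0,"rx": 0,"ry": 0,"rz": 1,"jaw": 1},{"x": 8,"y": 13,"z": 0,"rx": 0,"ry": 0,"rz": 0,"jaw": 1},{"x": 10,"y": 16,"z": 0,"rx": 0,"ry": 0,"rz": 0,"jaw": 1},{"x": 5.5,"y": 8.6,"z": 0,"rx": 0,"ry": 0,"rz": 0,"jaw": 1},{"x": 0,"y": 0,"z": 10,"rx": 0,"ry": 0,"rz": 0,"jaw": 1}]'

```text
clock: 7.22
tcp_pos: [0.6724, 0.0712, 0.2023]
tool_rot: [2.041, 2.388, 0.002]
force: [0.2, -0.6, -10.1]
finger_gap: 0.0208
grasp_force: 99.0
```

Call:
arm_command --motion '[{"x": 0,"y": 0,"z": 12,"rx": 0,"ry": 0,"rz": 0,"jaw": 1},{"x": 0,"y": 0,"z": 9,"rx": 0,"ry": 0,"rz": 0,"jaw": 1},{"x": 0,"y": 0,"z": 0,"rx": 0,"ry": 0,"rz": 0,"jaw": 1},{"x": 0,"y": 0,"z": 0,"rx": 0,"ry": 0,"rz": 0,"jaw": 1}]'

```text
clock: 7.72
tcp_pos: [0.6717, 0.0698, 0.1816]
tool_rot: [2.042, 2.387, 0.001]
force: [0.4, 0.0, -8.9]
finger_gap: 0.0209
grasp_force: 99.0
```

```bash
python3 - <<'E'
from h import *
go([663.4,120,176],8.83)
w=snapshot('wrist');save(w,'w5.png');np.save('w5.npy',w,allow_pickle=True)
E
```

```text
t 7.72 tcp [671.7  69.8 181.6] yang 8.89 tilt [ 0.  0. -1.] need [50.9 -0.4  5.6] F [ 0.4  0.  -8.9] gap 20.9 gf 99.0
need rz 0.06
```

View pics/w5.png

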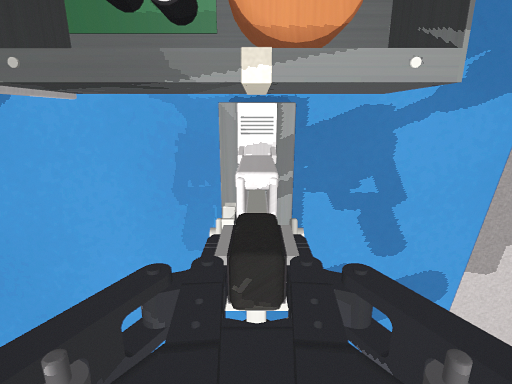

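Toe and tape are in line, both centred at u≈257, and the rim edge is level in the picture. Now I'll lower to about 3.5 mm off the bench, slide in and set down.

Call:
arm_command --motion '[{"x": 0,"y": 0,"z": 5.3,"rx": 0,"ry": 0,"rz": 0,"jaw": 1},{"x": 0,"y": 0,"z": 0,"rx": 0,"ry": 0,"rz": 0,"jaw": 1},{"x": 7,"y": -0.2,"z": 0,"rx": 0,"ry": 0,"rz": 0,"jaw": 1},{"x": 8,"y": 0,"z": 0,"rx": 0,"ry": 0,"rz": 0,"jaw": 1}]'

```text
clock: 8.28
tcp_pos: [0.6689, 0.0854, 0.1762]
tool_rot: [-2.042, -2.387, -0.001]
force: [1.2, 0.3, -8.9]
finger_gap: 0.0208
grasp_force: 99.0
```

Call:
arm_command --motion '[{"x": 9,"y": 0,"z": 0,"rx": 0,"ry": 0,"rz": 0,"jaw": 1},{"x": 9,"y": 0,"z": 0,"rx": 0,"ry": 0,"rz": 0,"jaw": 1},{"x": 9,"y": 0,"z": 0,"rx": 0,"ry": 0,"rz": 0,"jaw": 1},{"x": 8,"y": 0,"z": 0,"rx": 0,"ry": 0,"rz": 0,"jaw": 1},{"x": 0,"y": 0,"z": 0,"rx": 0,"ry": 0,"rz": 0,"jaw": 1}]'

```text
clock: 8.9
tcp_pos: [0.6634, 0.1202, 0.1761]
tool_rot: [-2.041, -2.388, -0.0]
force: [-0.1, -0.6, -9.5]
finger_gap: 0.0207
grasp_force: 98.9
```

```bash
python3 - <<'E'
from h import *
go([663.4,120,172.8],8.83)
w=snapshot('wrist');save(w,'w6.png');np.save('w6.npy',w,allow_pickle=True)
for n in('side','top'): save(snapshot(n),n+'6.png')
E
```

```text
t 8.9 tcp [663.4 120.2 176.1] yang 8.97 tilt [ 0.  0. -1.] need [-0.2 -0.1  3.3] F [-0.1 -0.6 -9.5] gap 20.7 gf 98.9
need rz 0.14
```

View pics/w6.png

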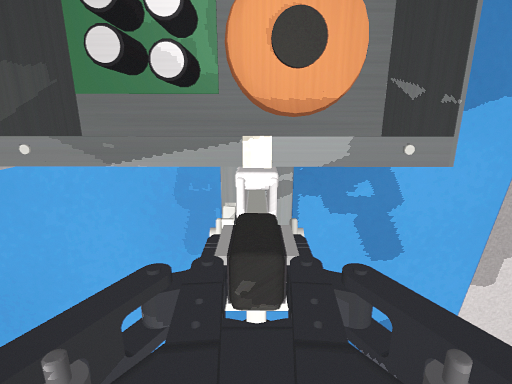

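The jack is in line under the pad: tape at (257,165), carriage (257,175), no contact force. Setting it down.

Call:
arm_command --motion '[{"x": 0,"y": 0,"z": 1.5,"rx": 0,"ry": 0,"rz": 0,"jaw": 1},{"x": 0,"y": 0,"z": 1,"rx": 0,"ry": 0,"rz": 0,"jaw": 1},{"x": 0,"y": 0,"z": 1,"rx": 0,"ry": 0,"rz": 0,"jaw": 1},{"x": 0,"y": 0,"z": 0,"rx": 0,"ry": 0,"rz": 0,"jaw": 1}]'

```text
clock: 9.55
tcp_pos: [0.6637, 0.1194, 0.1729]
tool_rot: [2.042, 2.387, 0.001]
force: [-0.5, 0.9, -3.1]
finger_gap: 0.021
grasp_force: 99.7
```

Call:
arm_command --motion '[{"x": 0,"y": 0,"z": 0.7,"rx": 0,"ry": 0,"rz": 0,"jaw": 1},{"x": 0,"y": 0,"z": 0,"rx": 0,"ry": 0,"rz": 0,"jaw": 1}]' --newtons 20

```text
clock: 9.8
tcp_pos: [0.6638, 0.1194, 0.1729]
tool_rot: [2.042, 2.387, 0.001]
force: [-4.6, 0.7, 6.6]
finger_gap: 0.0209
grasp_force: 101.2
```

Call:
arm_command --motion '[{"x": 0,"y": 0,"z": 0,"rx": 0,"ry": 0,"rz": 0,"jaw": 0},{"x": 0,"y": 0,"z": 0,"rx": 0,"ry": 0,"rz": 0,"jaw": -0.2},{"x": 0,"y": 0,"z": 0,"rx": 0,"ry": 0,"rz": 0,"jaw": -0.2}]'

```text
clock: 10.18
tcp_pos: [0.6638, 0.1192, 0.1719]
tool_rot: [2.042, 2.387, 0.0]
force: [1.0, 0.5, -0.3]
finger_gap: 0.0511
grasp_force: 0.0
```

Call:
arm_command --motion '[{"x": 0,"y": 0,"z": -20,"rx": 0,"ry": 0,"rz": 0,"jaw": -0.2},{"x": 0,"y": 0,"z": -30,"rx": 0,"ry": 0,"rz": 0,"jaw": -0.2},{"x": 0,"y": 0,"z": -30,"rx": 0,"ry": 0,"rz": 0,"jaw": -0.2},{"x": -40,"y": 0,"z": 0,"rx": 0,"ry": 0,"rz": 0,"jaw": 1},{"x": -50,"y": 0,"z": 0,"rx": 0,"ry": 0,"rz": 0,"jaw": 1}]'

```text
clock: 10.8
tcp_pos: [0.678, 0.0307, 0.2541]
tool_rot: [2.038, 2.389, 0.003]
force: [1.2, -0.5, -0.5]
finger_gap: 0.0154
grasp_force: 0.0
```

```bash
python3 - <<'E'
from h import *
a=np.radians(8.9);yi=np.array([-np.sin(a),np.cos(a),0])
g=np.array([663.5,119.8,0])-130*yi;g[2]=160
print(g);go(g,8.9)
w=snapshot('wrist');save(w,'w7.png');np.save('w7.npy',w,allow_pickle=True)
E
```

```text
[683.61235022  -8.63478255 160.        ]
t 10.8 tcp [678.   30.7 254.1] yang 9.05 tilt [ 0.002  0.001 -1.   ] need [-39.7  -0.8  94.1] F [ 1.2 -0.5 -0.5] gap 15.4 gf 0.0
need rz 0.15
```

View pics/w7.png

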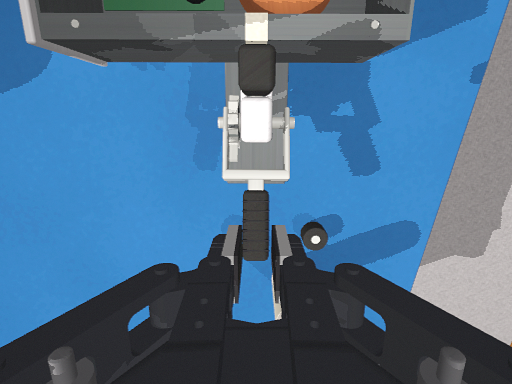

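The jack stands in line with the tape: sleeve (257,70), grip (256,225), amp undisturbed, spare foot at (314,237) clear. Moving over the grip with the fingers shut.

Call:
arm_command --motion '[{"x": -20,"y": -0.4,"z": 0,"rx": 0,"ry": 0,"rz": 0,"jaw": 1},{"x": -20,"y": -0.4,"z": 25,"rx": 0,"ry": 0,"rz": 0,"jaw": 1},{"x": 0,"y": 0,"z": 40,"rx": 0,"ry": 0,"rz": 0,"jaw": 1},{"x": 0,"y": 0,"z": 35,"rx": 0,"ry": 0,"rz": 0,"jaw": 1},{"x": 0,"y": 0,"z": 10,"rx": 0,"ry": 0,"rz": 0,"jaw": 1}]'

```text
clock: 11.48
tcp_pos: [0.6822, -0.0089, 0.1405]
tool_rot: [-2.04, -2.387, 0.002]
force: [-0.2, 0.7, 0.1]
finger_gap: -0.0
grasp_force: 0.0
```

Call:
arm_command --motion '[{"x": 0,"y": 0,"z": 0,"rx": 0,"ry": 0,"rz": 0,"jaw": 1},{"x": -1,"y": 0,"z": 8,"rx": 0,"ry": 0,"rz": 0,"jaw": 1}]'

```text
clock: 11.72
tcp_pos: [0.6844, -0.01, 0.1359]
tool_rot: [2.04, 2.386, 0.004]
force: [0.7, -1.6, 2.8]
finger_gap: 0.0002
grasp_force: 1.3
```

```bash
python3 - <<'E'
from h import *
go([683.6,-9,69],8.9)
E
```

```text
t 11.72 tcp [684.4 -10.  135.9] yang 8.92 tilt [ 0.003  0.    -1.   ] need [ 1.1 -0.9 66.9] F [ 0.7 -1.6  2.8] gap 0.2 gf 1.3
need rz 0.02
```

Call:
arm_command --motion '[{"x": 0,"y": 0,"z": 12,"rx": 0,"ry": 0,"rz": 0,"jaw": 1},{"x": -1,"y": 0,"z": 13,"rx": 0,"ry": 0,"rz": 0,"jaw": 1},{"x": -1,"y": 0,"z": 13,"rx": 0,"ry": 0,"rz": 0,"jaw": 1},{"x": -1,"y": 0,"z": 12,"rx": 0,"ry": 0,"rz": 0,"jaw": 1},{"x": -1,"y": 0,"z": 7,"rx": 0,"ry": 0,"rz": 0,"jaw": 1}]'

```text
clock: 12.35
tcp_pos: [0.6835, -0.0132, 0.0759]
tool_rot: [-2.041, -2.387, -0.001]
force: [-0.4, 2.3, 6.4]
finger_gap: 0.0001
grasp_force: 2.5
```

Call:
arm_command --motion '[{"x": -1,"y": 0,"z": 4,"rx": 0,"ry": 0,"rz": 0,"jaw": 1},{"x": 0,"y": 0,"z": 0,"rx": 0,"ry": 0,"rz": 0,"jaw": 1}]'

```text
clock: 12.6
tcp_pos: [0.6836, -0.0146, 0.0722]
tool_rot: [-2.041, -2.387, -0.0]
force: [-0.3, 1.0, 5.5]
finger_gap: -0.0002
grasp_force: 2.3
```

Call:
arm_command --motion '[{"x": 0,"y": 0,"z": 2,"rx": 0,"ry": 0,"rz": 0,"jaw": 1},{"x": 0,"y": 0,"z": 0,"rx": 0,"ry": 0,"rz": 0,"jaw": 1}]'

```text
clock: 12.85
tcp_pos: [0.6836, -0.0144, 0.0705]
tool_rot: [-2.041, -2.387, -0.0]
force: [-0.6, 2.6, 6.1]
finger_gap: 0.0001
grasp_force: 2.4
```

Call:
arm_command --motion '[{"x": 0,"y": 0,"z": 3,"rx": 0,"ry": 0,"rz": 0,"jaw": 1},{"x": 0,"y": 0,"z": 0,"rx": 0,"ry": 0,"rz": 0,"jaw": 1}]'

```text
clock: 13.1
tcp_pos: [0.6838, -0.0145, 0.0678]
tool_rot: [-2.041, -2.387, -0.001]
force: [-1.5, 1.5, 8.8]
finger_gap: -0.0
grasp_force: 3.4
```

Call:
arm_command --motion '[{"x": 0,"y": 0,"z": 2,"rx": 0,"ry": 0,"rz": 0,"jaw": 1},{"x": 0,"y": 0,"z": 0,"rx": 0,"ry": 0,"rz": 0,"jaw": 1}]'

```text
clock: 13.35
tcp_pos: [0.6841, -0.0143, 0.0669]
tool_rot: [2.042, 2.388, 0.001]
force: [-5.9, 1.9, 21.8]
finger_gap: -0.0005
grasp_force: 9.6
```

Call:
arm_command --motion '[{"x": 1,"y": 0,"z": -15,"rx": 0,"ry": 0,"rz": 0,"jaw": 1},{"x": 2,"y": 0,"z": -25,"rx": 0,"ry": 0,"rz": 0,"jaw": 1},{"x": 2,"y": 0,"z": -28,"rx": 0,"ry": 0,"rz": 0,"jaw": 1},{"x": 0,"y": 0,"z": -16,"rx": 0,"ry": 0,"rz": 0,"jaw": 1},{"x": 0,"y": 0,"z": 0,"rx": 0,"ry": 0,"rz": 0,"jaw": 1}]'

```text
clock: 13.98
tcp_pos: [0.6834, -0.0105, 0.1505]
tool_rot: [2.042, 2.386, 0.001]
force: [0.6, 0.4, -1.2]
finger_gap: 0.0004
grasp_force: 0.0
```

```bash
python3 - <<'E'
from h import *
go([683.6,-9,141],8.9)
a,b=snapshot('side'),snapshot('wrist');save(a,'s8.png');save(b,'w8.png')
o=np.zeros((384,800,3),np.uint8);o[:,:400]=cv2.resize(a['img'][100:304,180:392],(400,384));o[:,400:]=cv2.resize(b['img'],(400,300))[np.r_[0:300,[299]*84]]
cv2.imwrite('pics/c8.png',o[:,:,::-1])
E
```

```text
t 13.97 tcp [683.4 -10.5 150.5] yang 8.9 tilt [ 0.001 -0.    -1.   ] need [1.4 0.4 9.5] F [ 0.6  0.4 -1.2] gap 0.4 gf 0.0
need rz -0.0
```

View pics/c8.png

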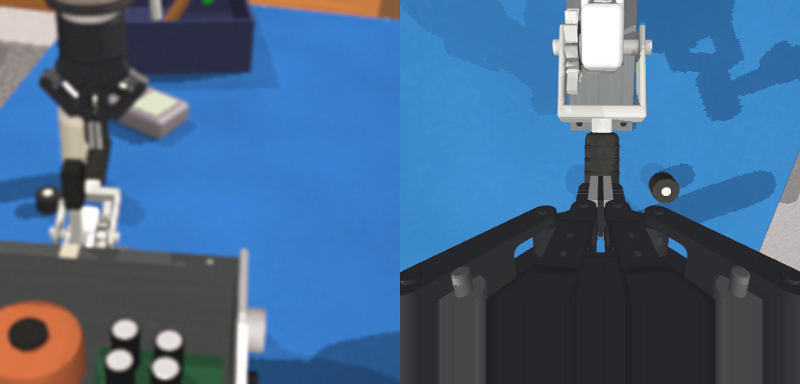

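The side view (left half) shows the jack under the taped wall. The wrist half shows the shut fingertips centred over the grip at (600,185), and the handle is up again. By my count that was my 11th picture, one over the limit of 10, so I won't view any more and will check by numbers only.

Call:
arm_command --motion '[{"x": 0,"y": 0,"z": 15,"rx": 0,"ry": 0,"rz": 0,"jaw": 1},{"x": -1,"y": 0,"z": 18,"rx": 0,"ry": 0,"rz": 0,"jaw": 1},{"x": -1,"y": 0,"z": 18,"rx": 0,"ry": 0,"rz": 0,"jaw": 1},{"x": -1,"y": 0,"z": 15,"rx": 0,"ry": 0,"rz": 0,"jaw": 1},{"x": -2,"y": 0,"z": 9,"rx": 0,"ry": 0,"rz": 0,"jaw": 1}]'

```text
clock: 14.7
tcp_pos: [0.6836, -0.0137, 0.0732]
tool_rot: [-2.04, -2.387, -0.001]
force: [-1.5, 3.8, 12.6]
finger_gap: 0.0001
grasp_force: 5.0
```

Call:
arm_command --motion '[{"x": 0,"y": 0,"z": 3,"rx": 0,"ry": 0,"rz": 0,"jaw": 1},{"x": 0,"y": 0,"z": 0,"rx": 0,"ry": 0,"rz": 0,"jaw": 1}]'

```text
clock: 14.95
tcp_pos: [0.684, -0.0138, 0.0721]
tool_rot: [-2.041, -2.388, -0.002]
force: [-7.1, 3.4, 24.9]
finger_gap: -0.0001
grasp_force: 10.9
```

Call:
arm_command --motion '[{"x": 0,"y": 0,"z": 2,"rx": 0,"ry": 0,"rz": 0,"jaw": 1},{"x": 0,"y": 0,"z": 0,"rx": 0,"ry": 0,"rz": 0,"jaw": 1}]'

```text
clock: 15.2
tcp_pos: [0.6842, -0.0137, 0.0712]
tool_rot: [2.041, 2.388, 0.002]
force: [-12.5, 2.7, 39.4]
finger_gap: 0.0002
grasp_force: 17.5
```

Call:
arm_command --motion '[{"x": 1,"y": 0,"z": -15,"rx": 0,"ry": 0,"rz": 0,"jaw": 1},{"x": 2,"y": 0,"z": -28,"rx": 0,"ry": 0,"rz": 0,"jaw": 1},{"x": 2,"y": 0,"z": -28,"rx": 0,"ry": 0,"rz": 0,"jaw": 1},{"x": 0,"y": 0,"z": -14,"rx": 0,"ry": 0,"rz": 0,"jaw": 1},{"x": 0,"y": 0,"z": 0,"rx": 0,"ry": 0,"rz": 0,"jaw": 1}]'

```text
clock: 15.82
tcp_pos: [0.6831, -0.0104, 0.1544]
tool_rot: [2.042, 2.387, 0.0]
force: [0.2, -0.6, -1.1]
finger_gap: -0.0
grasp_force: 0.0
```

Call:
arm_command --motion '[{"x": 0,"y": 0,"z": 15,"rx": 0,"ry": 0,"rz": 0,"jaw": 1},{"x": -1,"y": 0,"z": 18,"rx": 0,"ry": 0,"rz": 0,"jaw": 1},{"x": -1,"y": 0,"z": 18,"rx": 0,"ry": 0,"rz": 0,"jaw": 1},{"x": -1,"y": 0,"z": 15,"rx": 0,"ry": 0,"rz": 0,"jaw": 1},{"x": -2,"y": 0,"z": 9,"rx": 0,"ry": 0,"rz": 0,"jaw": 1}]'

```text
clock: 16.45
tcp_pos: [0.6835, -0.0141, 0.0777]
tool_rot: [-2.04, -2.387, -0.001]
force: [-1.5, 2.6, 17.1]
finger_gap: 0.0002
grasp_force: 8.0
```

Call:
arm_command --motion '[{"x": 0,"y": 0,"z": 2,"rx": 0,"ry": 0,"rz": 0,"jaw": 1},{"x": 0,"y": 0,"z": 0,"rx": 0,"ry": 0,"rz": 0,"jaw": 1}]'

```text
clock: 16.7
tcp_pos: [0.6838, -0.0141, 0.0773]
tool_rot: [-2.041, -2.387, -0.001]
force: [-5.7, 3.8, 22.8]
finger_gap: -0.0002
grasp_force: 10.1
```

Call:
arm_command --motion '[{"x": 1,"y": 0,"z": -15,"rx": 0,"ry": 0,"rz": 0,"jaw": 1},{"x": 2,"y": 0,"z": -28,"rx": 0,"ry": 0,"rz": 0,"jaw": 1},{"x": 2,"y": 0,"z": -28,"rx": 0,"ry": 0,"rz": 0,"jaw": 1},{"x": 0,"y": 0,"z": -11,"rx": 0,"ry": 0,"rz": 0,"jaw": 1},{"x": 0,"y": 0,"z": 0,"rx": 0,"ry": 0,"rz": 0,"jaw": 1}]'

```text
clock: 17.32
tcp_pos: [0.6828, -0.0106, 0.1586]
tool_rot: [-2.042, -2.387, 0.001]
force: [0.3, 0.2, -0.4]
finger_gap: -0.0001
grasp_force: 0.0
```

Call:
arm_command --motion '[{"x": 0,"y": 0,"z": 15,"rx": 0,"ry": 0,"rz": 0,"jaw": 1},{"x": -1,"y": 0,"z": 18,"rx": 0,"ry": 0,"rz": 0,"jaw": 1},{"x": -1,"y": 0,"z": 18,"rx": 0,"ry": 0,"rz": 0,"jaw": 1},{"x": -1,"y": 0,"z": 15,"rx": 0,"ry": 0,"rz": 0,"jaw": 1},{"x": -2,"y": 0,"z": 9,"rx": 0,"ry": 0,"rz": 0,"jaw": 1}]'

```text
clock: 17.95
tcp_pos: [0.6836, -0.0141, 0.0828]
tool_rot: [-2.04, -2.387, -0.001]
force: [-2.1, 3.6, 20.0]
finger_gap: -0.0
grasp_force: 9.4
```

Call:
arm_command --motion '[{"x": 0,"y": 0,"z": 2,"rx": 0,"ry": 0,"rz": 0,"jaw": 1},{"x": 0,"y": 0,"z": 0,"rx": 0,"ry": 0,"rz": 0,"jaw": 1}]'

```text
clock: 18.2
tcp_pos: [0.6838, -0.0141, 0.0824]
tool_rot: [-2.041, -2.387, -0.001]
force: [-6.5, 3.2, 23.7]
finger_gap: -0.0002
grasp_force: 10.7
```

Each stop came 5.1 mm higher than the last, so the carriage should be at 21.4 mm. I'll check the rise of both ends of the taped rim in the side view, by numbers.

```bash
python3 - <<'E'
from h import *
a=np.load('side.npy',allow_pickle=True).item();b=snapshot('side');t0=np.load('top.npy',allow_pickle=True).item();t1=snapshot('top')
def shift(A,B,u,v,h=8,s=16,f=6):
    I=cv2.resize(A[v-h:v+h,u-h:u+h],None,fx=f,fy=f,interpolation=cv2.INTER_CUBIC);J=cv2.resize(B[v-s:v+s,u-s:u+s],None,fx=f,fy=f,interpolation=cv2.INTER_CUBIC)
    r=cv2.matchTemplate(J,I,cv2.TM_CCOEFF_NORMED);_,m,_,l=cv2.minMaxLoc(r);return np.array(l)/f-(s-h),round(m,3)
ang=np.radians(8.83);ex=np.array([np.cos(ang),np.sin(ang),0]);ey=np.array([-np.sin(ang),np.cos(ang),0])
tape=np.array([.6581,.1513,.136]);C=tape-.025*ex+.13*ey;C[2]=0
def tip(X,th):
    P=C+ey*.118; d=X-P; y,z=d@ey,d[2]; x=d@ex
    return P+x*ex+ey*(y*np.cos(th)-(-z)*np.sin(th)*1)*1+np.array([0,0,z*np.cos(th)-y*np.sin(th)]) 
for n,off in(('tape',[.025,-.128]),('frontscrew',[-.125,-.125]),('rear',[.137,-.125])):
    X=C+off[0]*ex+off[1]*ey+[0,0,.136]
    for nm,S0,S1 in(('side',a,b),('top',t0,t1)):
        p=proj(S0,X);print(n,nm,p.round(1),'seen',shift(S0['img'],S1['img'],*p.round().astype(int)),*['%d:%s'%(c,(proj(S0,tip(X,c/218))-p).round(2)) for c in () ],*[(k,(proj(S0,tip(X,k/.218/1000))-p).round(1).tolist()) for k in(10,13,17)])
go([0,0,0])
E
```

```text
tape side [217.7 229.8] seen (array([-1.16666667, -3.16666667]), 0.729) (10, [-1.0, -2.1]) (13, [-1.3, -2.7]) (17, [-1.7, -3.5])
tape top [199.9 175.6] seen (array([-3.16666667, -0.83333333]), 0.832) (10, [-2.8, -0.6]) (13, [-3.7, -0.8]) (17, [-4.9, -1.0])
frontscrew side [294.  236.4] seen (array([ 0.        , -3.16666667]), 0.982) (10, [0.1, -2.0]) (13, [0.1, -2.6]) (17, [0.2, -3.3])
frontscrew top [204.8 226.8] seen (array([-1.83333333, -0.16666667]), 0.864) (10, [-2.8, -0.1]) (13, [-3.7, -0.1]) (17, [-4.9, -0.1])
rear side [161.8 226.8] seen (array([-1.66666667, -3.        ]), 0.893) (10, [-1.8, -2.1]) (13, [-2.3, -2.7]) (17, [-3.0, -3.5])
rear top [194.6 139.5] seen (array([-3. , -1.5]), 0.848) (10, [-2.8, -0.9]) (13, [-3.7, -1.2]) (17, [-4.9, -1.6])
t 18.3 tcp [683.8 -14.1  82.5] yang 8.94 tilt [ 0.     0.001 -1.   ] need [ 120.2 -673.3   82.5] F [-5.1  3.5 23.8] gap 0.3 gf 10.5
```

Both ends rose equally: about 15 mm from the side view and 11–12 mm from the top view's clearer matches. That fits the roughly 13 mm expected at both feet from the carriage height. The handle is steady on its stop at 24 N, so I'm handing in.

```bash
python3 -c "
from workcell import bot
print(bot.close_job())"
```

```text
the job is handed in; nothing more can be done
None
```

I set the jack under the taped lift pad and pumped it four strokes, and handed the job in with the handle held fully down; both near feet are about 13 mm clear by carriage height (camera checks roughly 11–15 mm), and I viewed 11 pictures, one over the limit of 10.

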